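Slide the steel blank out over the end of the ledge

TASK

Using only the fingertips or the outside of the fingers, push the long steel blank back against the fence of the ledge and along it until about 35 mm of it sticks out past the end nearer the bench vice, ready to be taken from there. It should finish lying flat and straight along the fence. Do not pick it up or let it tip or fall off, and leave the other things on the bench and ledge where they are.

Things in the scene. Friction and masses are not known exactly. Their poses are not given: they have to be found in the camera images.
- ledge: Fixed dark steel ledge on a grey pedestal, turned up to 0.25 rad: flat top 300 mm long (its y), 140 mm deep (its x), 14 mm thick, top surface 50 mm above the bench. Both ends, at y = +150 and -150 mm, are open. Origin: centre of its footprint at bench level (z = 0); x points away from the robot, y along it to the left, z up.
- fence (a point): Middle of the fence's front face, where it meets the ledge's top: x = +20 mm, y = 0, z = 50 mm of the ledge's frame. The fence, a fixed pale wooden strip, runs the ledge's full 300 mm, 10 mm thick, 14 mm high above the top. In front of it (towards the robot) is the blank's lane, 90 mm deep; behind it a shelf 40 mm deep.
- blank: The loose bright steel blank, a flat bar 160 mm long (its y), 36 mm wide (its x), 6 mm thick, 0.2 to 0.36 kg, with two small dark dots near one end; it lies in the lane, somewhat crooked and off the fence, no part overhanging an end. Origin: centre of its underside. It slides with dry friction and stays where it is left.
- vice: Blue bench vice with two steel-faced jaws, 110 mm wide (its y), about 190 mm deep, 110 mm high, fixed to the bench near one end of the ledge (left or right, it varies). Origin: centre of its base at bench level.
- anvil: Small dark anvil with a horn on a wooden block, 120 mm wide (its y), 240 mm deep, 113 mm high, fixed near the other end of the ledge. Origin: centre of its base at bench level.
- drift: Bystander: upright brass pin 20 mm across, 45 mm high, standing on the narrow shelf behind the fence. Origin: centre of its underside.
- block: Bystander: steel block 50 x 75 x 25 mm on the bench behind the ledge. Origin: centre of its underside.
- cup: Bystander: open metal cup 72 mm across, 85 mm high, on the bench behind the ledge. Origin: centre of its underside.
- hammer: Bystander: hammer lying on the bench to the front left of the ledge. Origin: on its underside near the middle.
- wrench: Bystander: wrench lying on the bench to the front right of the ledge. Origin: on its underside near the middle.
- offcut: Bystander: short steel offcut 75 x 36 x 6 mm lying on the bench in front of the ledge (not the blank). Origin: centre of its underside.

How it is judged:
By the outcome, as a careful person would: the job done as asked, in the order asked, and still so for the second after the job is handed in, with the robot touching nothing.
It also fails if it takes over 45 s, if anything falls off the work surface, if the arm or the gripper's body presses on something with over 40 N, if the wrist force passes 120 N, or if a joint passes its speed limit or range.

ROBOT

A 6-joint arm with a two-finger parallel gripper is mounted at the origin on the work surface. World frame = base frame: x ahead of the robot, y to its left, z up, the work surface at z = 0. Lengths are in m, angles in rad, forces in N, time in s.
With the tool pointing down it reaches from about 0.275 to 0.75 m from the base axis. Payload 10.2 kg.
Tool frame: the origin (TCP) lies midway between the tips of the shut fingers; the grasp point (between the pads) lies 19 mm behind it; z points along the fingers, y is the line along which they close (so a half turn about z gives the same grasp; the last joint's range is limited). The gripper opens to 85 mm and grips with 20 to 120 N. Pads are 22 mm wide; open, the fingers measure 114 mm over their backs; the gripper's body (76 mm by 85 mm) begins 54 mm behind the grasp point. The pads swing forward as they close: fully open they stand 13 mm farther back than shut.
Start: joints at [1.056, 0.313, 1.498, -0, 1.331, -0.223], TCP at [0.151, 0.503, 0.231] pointing down, gripper open.
Joint ranges: [-2.94, 2.94], [-0.97, 2.17], [0.19, 2.56], [-1.23, 4.37], [0.02, 3.11], [-2.88, 2.88]. Speed limits (rad/s): [2.39, 2.39, 3.01, 3.14, 3.14, 3.14].

INTERFACE

Orientations are given as [roll, pitch, yaw] about the fixed x, y, z axes, in that order (R = Rz(yaw) Ry(pitch) Rx(roll)).
In Python, from bench import arm, optics, order gives the robot as it stands.
- The arm moves only by the tool step_arm, never from a script. Its argument "plan" is one flat list of numbers, 5 for each row, row after row: the closure, from 0 (fully open) to 1 (shut), then the shift along the tool's x, y, z in m, then the turn about the tool's z in rad. A call has 1 to 10 rows; each row shifts and turns the commanded pose from where the row before left it, along the tool's axes as they then stand; what a row does not reach is not made up. A row lasts 1/8 s, in which the tool goes at most 62.5 mm and 10.7 degrees, less where a joint would pass 70% of its speed; a pose out of reach is approached as far as the arm can. A call with a gripper value outside its range is refused whole. The fingers move at their own pace and stop on an object; "squeeze" is the grip in N (left out, the last holds). Time passes only in rows, so rows that do not move let the fingers close. It gives the time, the measured TCP pose, the force, the opening and the grip force at its end, in the units of the state.
- arm.read_state(): the state, without advancing time (a new reading comes with each control period).
- optics.capture(name): name is "scene" or "side" or "wrist"; returns the picture (384x512x3 uint8, red, green, blue); there is no depth.
- optics.camera_model(name): a dict with "mtx" (3x3 intrinsics, pixels), "pose" (4x4, takes a point from camera to world coordinates). Camera axes: x right, y down, z forward; pixel columns grow to the right and rows downward; lengths in m; the calibration is good to about 2 mm. A picture is of the moment at which its call begins: read the wrist's pose just before it. camera_model takes no time and is no camera call; for the wrist camera it gives the pose at the moment of the call.
- order.sign_off(): hands the job in; it is judged then, once.
The state is a dict: "time": time; "joint_pos": joint angles; "qd": joint speeds; "joint_efforts": joint torques, N m; "eef_pos": TCP position; "eef_rot": TCP orientation; "wrist_force": force on the tool from outside, world axes, zero at the start; "wrist_torque": the same for the moment, N m; "grip_width": opening from 0.0 (shut) to 1.0 (fully open); "grip_force": force on a finger pad.
Only numpy, scipy, OpenCV 4.12 (cv2) and the standard library are available. Lean on these libraries where they do the work, as an engineer would, in place of code of your own. Each camera call takes 0.05 s, during which the arm holds its last target. There are 200 camera calls.

## Working session

There is one attempt and no reset: what is moved stays moved. The work goes in short steps, Python scripts to look and compute and a tool call to move; the robot and the scene stay as the last step left them, time stands still between calls to the robot, and variables do not carry over. Pictures are saved under pics/ and viewed, at most 10 in all, crops included, and the job is handed in when it is done.

Besides the shell and the picture viewer there is one more tool, called as a command line: name --argument value ..., lists and objects as JSON in quotes. step_arm: Moves the arm, as the interface text tells. Its arguments: {"type":"object","properties":{"plan":{"type":"array","items":{"type":"number"}},"squeeze":{"type":"number"}},"required":["plan"]}

```bash
mkdir -p pics
python3 - <<'E'
from bench import arm,optics
import cv2,numpy as np
for n in("scene","side"):
    im=optics.capture(n); cv2.imwrite(f"pics/{n}0.png",cv2.resize(im[:,:,::-1],(800,600),interpolation=cv2.INTER_CUBIC))
    np.save(f"pics/{n}0.npy",im)
    c=optics.camera_model(n); print(n,np.round(c["pose"],3).tolist(),np.round(c["mtx"],1).tolist())
s=arm.read_state();print(s["time"],s["eef_pos"],s["eef_rot"])
E
```

```text
scene [[0.08, 0.748, -0.659, 1.217], [0.997, -0.073, 0.038, -0.055], [-0.02, -0.66, -0.751, 0.832], [0.0, 0.0, 0.0, 1.0]] [[375.9, 0.0, 254.2], [0.0, 375.9, 195.2], [0.0, 0.0, 1.0]]
side [[0.994, -0.075, 0.077, 0.463], [-0.107, -0.658, 0.745, -0.821], [-0.006, -0.749, -0.663, 0.796], [0.0, 0.0, 0.0, 1.0]] [[433.3, 0.0, 265.8], [0.0, 433.3, 186.6], [0.0, 0.0, 1.0]]
0.1 [0.15093394 0.50261224 0.23081855] [-3.14050720e+00 -2.42242285e-04  2.84976926e+00]
```

View pics/scene0.png

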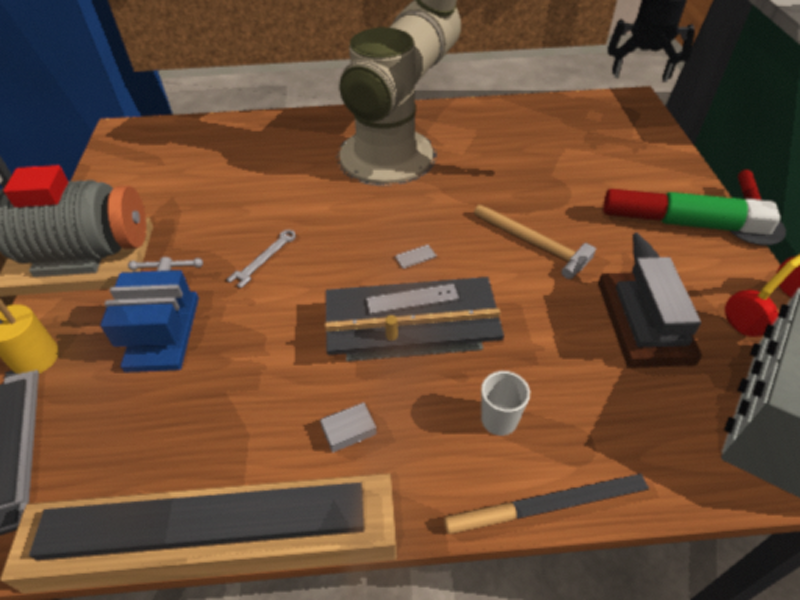

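View pics/side0.png

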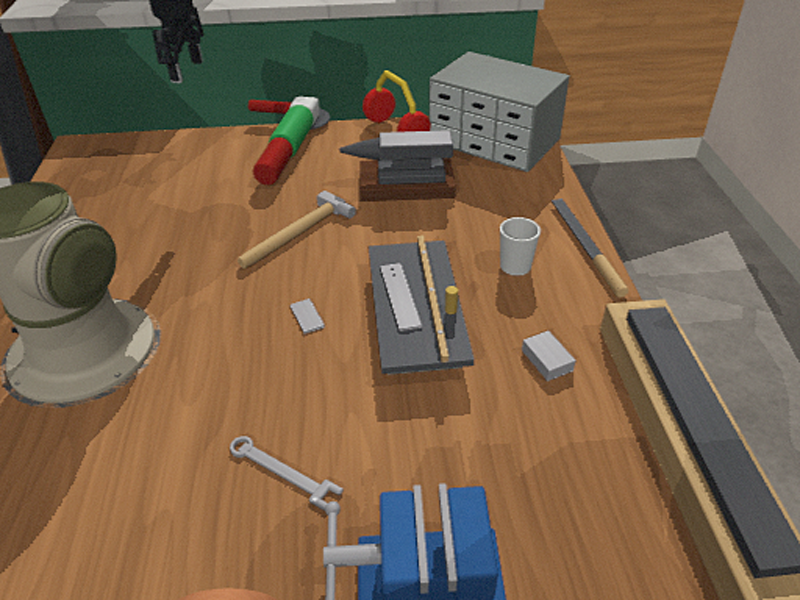

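The vice is at the ledge's -y end (image left in the scene view). In the 800x600 scene picture the blank is at about (366,297)-(458,298), the fence at (327,325)-(499,313), and the brass pin at (391,328). In the side picture the blank runs from (390,265) to (408,330) and the fence from (421,238) to (446,358).

```bash
cat > h.py <<'E'
import numpy as np,cv2
from bench import arm,optics
def ray(c,px,z):
    px=np.asarray(px,float).reshape(-1,2); K,T=c["mtx"],c["pose"]
    d=np.c_[px,np.ones(len(px))]@np.linalg.inv(K).T@T[:3,:3].T; o=T[:3,3]
    return (o+d*((z-o[2])/d[:,2])[:,None])
def proj(c,p):
    p=np.asarray(p,float).reshape(-1,3); T=c["pose"]; q=(p-T[:3,3])@T[:3,:3]@c["mtx"].T
    return q[:,:2]/q[:,2:]
def biggest(m):
    cs,_=cv2.findContours(m.astype(np.uint8),cv2.RETR_EXTERNAL,cv2.CHAIN_APPROX_NONE)
    return max(cs,key=cv2.contourArea)[:,0]
def masks(im,roi):
    hsv=cv2.cvtColor(im,cv2.COLOR_RGB2HSV); h,s,v=[hsv[:,:,i].astype(int) for i in range(3)]
    r=np.zeros(h.shape,bool); x0,y0,x1,y1=roi; r[y0:y1,x0:x1]=1
    return r&(s<50)&(v>105), r&(s>75)&(v>110)
def rect(p):
    (c,(w,h),a)=cv2.minAreaRect((p[:,:2]*1000).astype(np.float32))
    if w<h: a+=90; w,h=h,w
    a=(a)%180
    return np.round(c,1),round(w,1),round(h,1),round(a,2)
E
python3 - <<'E'
from h import *
for n,roi,fr in(("scene",(215,178,312,205),(209,196,322,214)),("side",(236,165,275,215),(264,150,290,232))):
    im=np.load(f"pics/{n}0.npy"); c=optics.camera_model(n)
    b,_=masks(im,roi); _,f=masks(im,fr)
    print(n,"blank",rect(ray(c,biggest(b),.056)))
    print("fence top",rect(ray(c,biggest(f),.064)))
    hsv=cv2.cvtColor(im,cv2.COLOR_RGB2HSV)
    print("ledge dark",rect(ray(c,biggest((hsv[:,:,1]<70)&(hsv[:,:,2]<105)&(np.indices(b.shape)[1]>200)&(np.indices(b.shape)[1]<330)&(np.indices(b.shape)[0]>150)&(np.indices(b.shape)[0]<245)),.05)))
    big=im.copy(); big[b]=[255,0,0]; big[f]=[0,255,0]
    x0,y0,x1,y1=fr; big=big[140:245,200:330]; cv2.imwrite(f"pics/m_{n}.png",cv2.resize(big[:,:,::-1],None,fx=4,fy=4,interpolation=0))
a=[cv2.imread(f"pics/m_{n}.png") for n in("scene","side")]
cv2.imwrite("pics/m.png",cv2.resize(np.hstack(a),(800,323)))
E
```

```text
scene blank (array([519.9,  12.3]), 161.1, 39.4, 96.93)
fence top (array([583.7,  12.9]), 302.4, 42.3, 89.9)
ledge dark (array([516.1,   7.7]), 295.7, 73.3, 90.58)
side blank (array([522.6,   8. ]), 164.4, 37.9, 96.92)
fence top (array([ 5.765e+02, -1.000e-01]), 308.8, 70.5, 83.39)
ledge dark (array([547.7,  -3.4]), 309.6, 138.0, 90.59)
```

View pics/m.png

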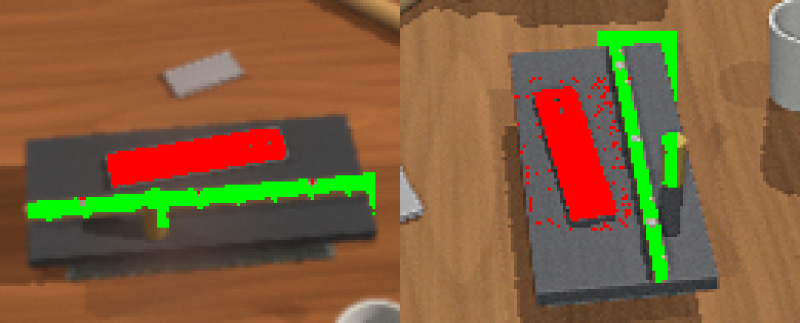

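Red cleanly covers the blank in both views; green covers the fence plus some table. The ledge corners can be read off this crop. Next I fit the fence's front edge and the ledge corners.

Run:
```python
from h import *
im=np.load("pics/scene0.npy"); c=optics.camera_model("scene")
_,f=masks(im,(212,194,316,214))
pts=np.array([(x,np.where(f[:,x])[0][0]-.5) for x in range(212,314) if f[:,x].any()],float)
P=ray(c,pts,.064); v=cv2.fitLine((P[:,:2]).astype(np.float32),cv2.DIST_HUBER,0,.001,.001).ravel()
print("scene fence front",np.round(v[2:]*1000,1),np.degrees(np.arctan2(v[1],v[0])))
print("ledge corners scene",np.round(ray(c,[(208.1,185.5),(312.8,177.7),(321.9,214.1),(209.7,224)],.05)*1000,0)[:,:2].tolist())
im=np.load("pics/side0.npy"); c=optics.camera_model("side")
_,f=masks(im,(264,154,290,230))
pts=np.array([(np.where(f[y])[0][0]-.5,y) for y in range(156,228) if f[y].any()],float)
P=ray(c,pts,.064); v=cv2.fitLine((P[:,:2]).astype(np.float32),cv2.DIST_HUBER,0,.001,.001).ravel()
print("side fence front (lower bound)",np.round(v[2:]*1000,1),np.degrees(np.arctan2(v[1],v[0])))
print("ledge corners side",np.round(ray(c,[(235.7,157.2),(290,152),(303.3,231),(244.5,234.9)],.05)*1000,0)[:,:2].tolist())
```

```text
scene fence front [565.4  17.9] -89.56203
ledge corners scene [[482.0, -142.0], [480.0, 158.0], [614.0, 158.0], [619.0, -138.0]]
side fence front (lower bound) [568.  -14.9] -89.40471
ledge corners side [[478.0, 152.0], [634.0, 158.0], [619.0, -147.0], [482.0, -144.0]]
```

step_arm --plan '[1,0,0,0,-0.15,1,0,0,0,-0.15,1,-0.0232,-0.034,0,0,1,-0.0232,-0.034,0,0,1,-0.0232,-0.034,0,0,1,-0.0232,-0.034,0,0,1,-0.0232,-0.034,0,0,1,-0.0232,-0.034,0,0,1,-0.0232,-0.034,0,0,1,-0.0232,-0.034,0,0]' --squeeze 30

```text
time: 1.35
eef_pos: [0.3394, 0.2311, 0.2312]
eef_rot: [-3.142, -0.0, -3.133]
wrist_force: [0.3, 1.2, 0.0]
grip_width: -0.002
grip_force: 0.0
```

step_arm --plan '[1,-0.0232,-0.034,0,0,1,-0.0232,-0.034,0,0,1,-0.0232,-0.034,0,0,1,-0.0232,-0.034,0,0,1,-0.0232,-0.034,0,0,1,-0.0232,-0.034,0,0,1,0,0,0,0,1,0,0,0,0]'

```text
time: 2.35
eef_pos: [0.4793, 0.0298, 0.231]
eef_rot: [3.141, -0.001, -3.133]
wrist_force: [0.1, 0.0, 0.3]
grip_width: 0.004
grip_force: 0.0
```

Run:
```python
from h import *
c=optics.camera_model("wrist"); s=arm.read_state(); im=optics.capture("wrist"); np.save("pics/w1.npy",im)
print(s["time"],s["eef_pos"],s["eef_rot"],s["grip_width"],np.round(c["pose"],3).tolist())
cv2.imwrite("pics/w1.png",cv2.resize(im[:,:,::-1],(800,600)))
```

```text
2.35 [0.47932826 0.02983912 0.23101528] [ 3.14122989e+00 -8.59562775e-04 -3.13344343e+00] 0.0035241508723205376 [[-0.008, 0.952, 0.307, 0.399], [1.0, 0.008, 0.002, 0.031], [-0.0, 0.307, -0.952, 0.374], [0.0, 0.0, 0.0, 1.0]]
```

View pics/w1.png

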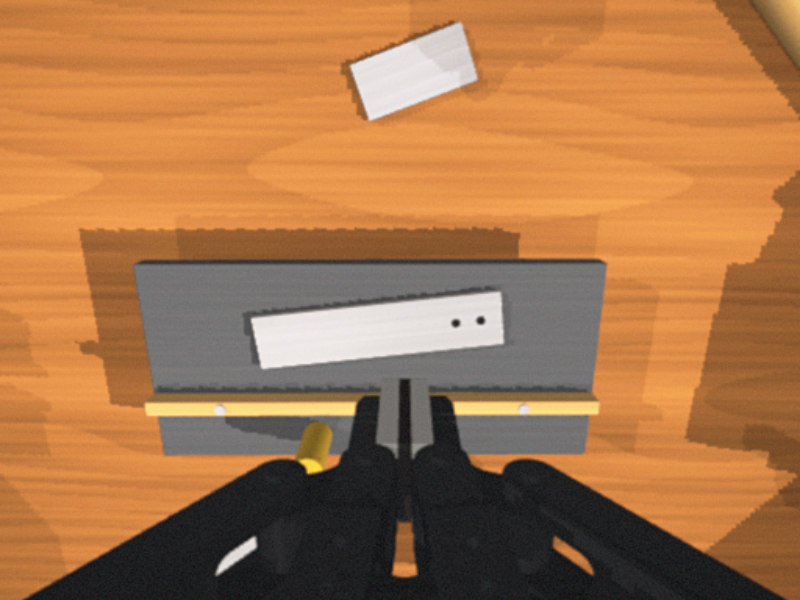

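The wrist view shows the shut fingers at (405,450), the blank from (255,343) to (503,318), the ledge ends at columns 136 and 605, and the pin at (318,445).

```bash
cat >> h.py <<'E'
def wrist(im,c):
    hsv=cv2.cvtColor(im,cv2.COLOR_RGB2HSV); h,s,v=[hsv[:,:,i].astype(int) for i in range(3)]
    dark=cv2.morphologyEx(((s<70)).astype(np.uint8),cv2.MORPH_OPEN,np.ones((3,3)))
    return s,v
E
python3 - <<'E'
from h import *
im=np.load("pics/w1.npy"); c=optics.camera_model("wrist")
b,_=masks(im,(150,183,330,240)); b=b&(cv2.cvtColor(im,cv2.COLOR_RGB2HSV)[:,:,2]>150)
print("blank",rect(ray(c,biggest(b),.056)))
_,f=masks(im,(92,245,386,270))
pts=np.array([(x,np.where(f[:,x])[0][0]-.5) for x in list(range(105,220))+list(range(300,375)) if f[:,x].any()])
P=ray(c,pts,.064)*1000; k=np.polyfit(P[:,1],P[:,0],1); print("fence x=",k, np.abs(P[:,0]-np.polyval(k,P[:,1])).max())
k=.64
print("ledge",np.round(ray(c,np.array([(136,263),(605,262)])*k,.05)*1000,1)[:,:2].tolist(),"fence ends top",np.round(ray(c,np.array([(146,403),(598,395)])*k,.064)*1000,1)[:,:2].tolist())
print("shelf back ends",np.round(ray(c,np.array([(164,454),(585,454)])*k,.05)*1000,1)[:,:2].tolist())
E
```

```text
blank (array([521. ,  14.8]), 160.8, 36.7, 97.04)
fence x= [-1.47314710e-02  5.61236774e+02] 0.8007507637455547
ledge [[479.2, -137.5], [475.8, 157.9]] fence ends top [[570.3, -137.6], [561.7, 159.1]]
shelf back ends [[618.6, -138.1], [615.8, 161.4]]
```

step_arm --plan '[1,0.002,0,0.04,0,1,0,0,0.04,0,1,0,0,0.04,0,1,0,0,0.03,0,1,0,0,0.015,0,1,0,0,0.01,0,1,0,0,0.002,0,1,0,0,0,0]'

```text
time: 3.4
eef_pos: [0.4781, 0.0295, 0.0549]
eef_rot: [-3.141, 0.001, -3.133]
wrist_force: [0.5, -0.5, 0.7]
grip_width: -0.002
grip_force: 0.0
```

step_arm --plan '[1,0,0,0.0015,0,1,-0.004,0,0,0,1,-0.004,0,0,0,1,-0.004,0,0,0,1,-0.004,0,0,0,1,-0.004,0,0,0,1,-0.004,0,0,0,1,-0.004,0,0,0,1,0,0,0,0]'

```text
time: 4.53
eef_pos: [0.5062, 0.0296, 0.0528]
eef_rot: [-3.141, 0.001, -3.133]
wrist_force: [-0.2, 0.4, 1.2]
grip_width: 0.001
grip_force: 0.0
```

```bash
cat > look.py <<'E'
import sys; from h import *
c=optics.camera_model("wrist"); s=arm.read_state(); im=optics.capture("wrist"); np.save(f"pics/{sys.argv[1]}.npy",im)
print(s["time"],np.round(s["eef_pos"],4),np.round(s["wrist_force"],1))
cv2.imwrite(f"pics/{sys.argv[1]}.png",cv2.resize(im[:,:,::-1],(800,600)))
for n,roi in(("scene",(180,165,330,212)),("side",(236,150,275,240))):
    im=optics.capture(n); c=optics.camera_model(n); np.save(f"pics/{sys.argv[1]}_{n}.npy",im)
    hsv=cv2.cvtColor(im,cv2.COLOR_RGB2HSV); b,_=masks(im,roi)
    b=cv2.morphologyEx(b.astype(np.uint8),cv2.MORPH_OPEN,np.ones((3,3)))
    print(n,rect(ray(c,biggest(b),.056)))
E
python3 look.py w2
```

```text
4.525 [0.5062 0.0296 0.0528] [-0.2  0.4  1.2]
scene (array([533.6,  10.1]), 160.7, 38.9, 90.72)
side (array([535.9,   5.5]), 164.3, 38.4, 90.78)
```

View pics/w2.png

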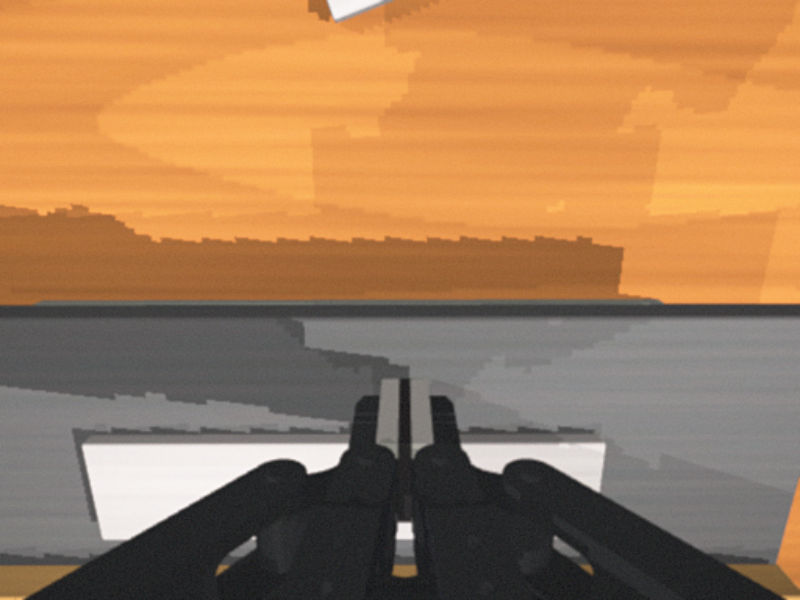

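The blank is now parallel to the fence (90.7°), with its near edge at row 440 and the fence at row 580. I back off, shift to its middle and push the rest of the way.

step_arm --plan '[1,0.005,0,0,0,1,0,-0.02,0,0,1,-0.005,0,0,0,1,-0.004,0,0,0,1,-0.003,0,0,0,1,-0.002,0,0,0,1,-0.002,0,0,0,1,-0.001,0,0,0,1,0,0,0,0]'

```text
time: 5.8
eef_pos: [0.518, 0.0098, 0.0528]
eef_rot: [3.142, 0.0, -3.133]
wrist_force: [-1.1, 0.4, 1.9]
grip_width: -0.0
grip_force: 0.5
```

step_arm --plan '[1,-0.001,0,0,0,1,0,0,0,0]'

```text
time: 6.05
eef_pos: [0.519, 0.0098, 0.0528]
eef_rot: [-3.142, 0.0, -3.133]
wrist_force: [-1.7, -0.3, -0.1]
grip_width: -0.001
grip_force: 0.6
```

step_arm --plan '[1,-0.001,0,0,0,1,0,0,0,0]'

```text
time: 6.3
eef_pos: [0.52, 0.0098, 0.0528]
eef_rot: [-3.142, 0.0, -3.133]
wrist_force: [-1.6, -0.2, 0.8]
grip_width: -0.004
grip_force: 0.6
```

step_arm --plan '[1,-0.001,0,0,0,1,0,0,0,0]'

```text
time: 6.55
eef_pos: [0.521, 0.0098, 0.0528]
eef_rot: [-3.142, 0.0, -3.133]
wrist_force: [-0.8, -0.5, -0.9]
grip_width: 0.004
grip_force: 0.5
```

```bash
python3 look.py w3
```

```text
6.55 [0.521  0.0098 0.0528] [-0.8 -0.5 -0.9]
scene (array([544.4,  11.1]), 159.8, 30.8, 90.01)
side (array([550.9,   5.8]), 162.2, 35.7, 84.41)
```

step_arm --plan '[1,-0.001,0,0,0,1,0,0,0,0]'

```text
time: 6.95
eef_pos: [0.5219, 0.0099, 0.0528]
eef_rot: [3.142, -0.0, -3.133]
wrist_force: [-1.7, 0.5, 0.1]
grip_width: -0.003
grip_force: 0.8
```

step_arm --plan '[1,-0.001,0,0,0,1,0,0,0,0]'

```text
time: 7.2
eef_pos: [0.5223, 0.0099, 0.0527]
eef_rot: [3.141, -0.002, -3.133]
wrist_force: [-5.7, -0.1, 3.1]
grip_width: -0.001
grip_force: 2.5
```

```bash
python3 look.py w4
python3 - <<'E'
import cv2,numpy as np
a=np.load("pics/w4_side.npy")[140:245,220:330]; b=np.load("pics/w4.npy")[250:384]
cv2.imwrite("pics/c4.png",np.vstack([cv2.resize(a,(400,382)),cv2.resize(b,(400,105))])[:,:,::-1])
E
```

```text
7.2 [0.5223 0.0099 0.0527] [-5.7 -0.1  3.1]
scene (array([544.6,  11.4]), 160.4, 30.4, 90.45)
side (array([550.3,   5.9]), 162.8, 35.4, 87.82)
```

View pics/c4.png

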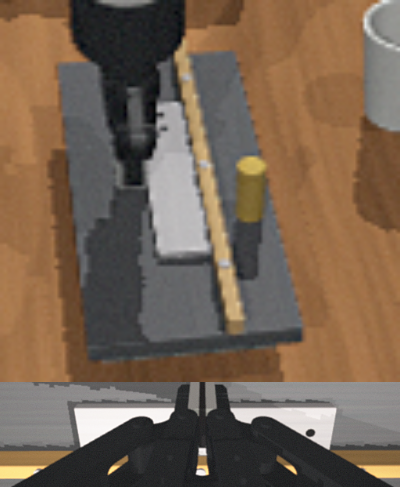

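step_arm --plan '[1,-0.001,0,0,0,1,0,0,0,0,1,0.004,0,0,0,1,0.008,0,0,0,1,0,0,-0.03,0,1,-0.01,0.04,0,0,1,-0.014,0.04,0,0,1,-0.014,0.035,0,0,1,0,0,0,0]'

```text
time: 8.48
eef_pos: [0.5492, 0.1269, 0.0827]
eef_rot: [3.141, 0.001, -3.131]
wrist_force: [-0.4, -0.5, 0.4]
grip_width: 0.001
grip_force: 0.0
```

```bash
python3 look.py w5
```

```text
8.475 [0.5492 0.1269 0.0827] [-0.4 -0.5  0.4]
scene (array([546.4,   2.9]), 142.7, 26.2, 88.41)
side (array([550.6,  12.5]), 177.1, 36.3, 90.55)
```

View pics/w5.png

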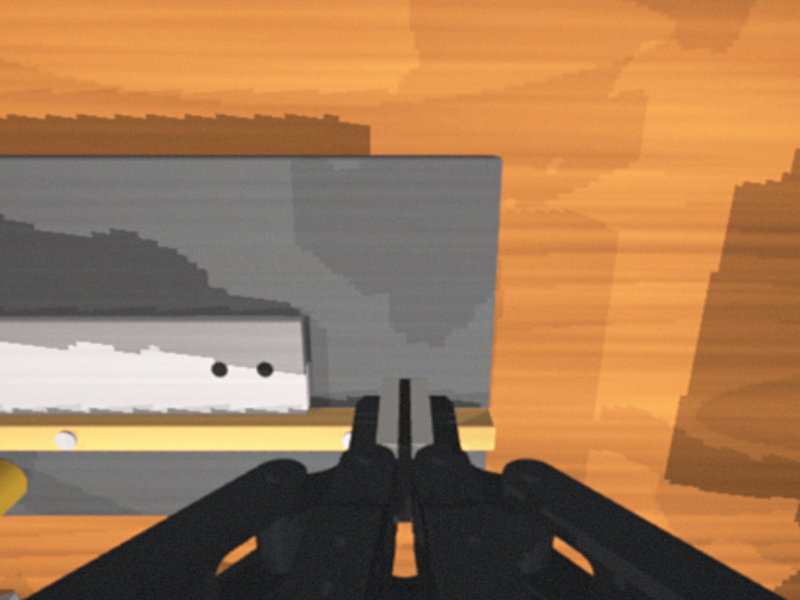

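The blank lies flush on the fence; its +y end is at column 306 (rows 317-410), and the ledge's +y end runs from (501,157) to (490,405).

Run:
```python
from h import *
c=optics.camera_model("wrist"); k=.64
print(np.round(ray(c,np.array([(302,317),(309,410)])*k,.056)*1000,1),np.round(ray(c,np.array([(501,157),(489,405)])*k,.05)*1000,1))
```

```text
[[528.8  90.8  56. ]
 [564.4  91.5  56. ]] [[475.9 156.3  50. ]
 [565.2 157.5  50. ]]
```

step_arm --plan '[1,0.002,0,0.015,0,1,0,0,0.01,0,1,0,0,0.005,0,1,0,0,0,0,1,0,-0.01,0,0,1,0,-0.005,0,0,1,0,-0.005,0,0,1,0,-0.005,0,0,1,0,-0.006,0,0,1,0,-0.006,0,0]'

```text
time: 9.88
eef_pos: [0.5473, 0.0878, 0.0529]
eef_rot: [3.141, 0.0, -3.133]
wrist_force: [-0.1, 1.0, 1.3]
grip_width: 0.003
grip_force: 0.8
```

step_arm --plan '[1,0,-0.006,0,0,1,0,-0.006,0,0,1,0,-0.006,0,0,1,0,-0.006,0,0,1,0,-0.006,0,0,1,0,-0.006,0,0,1,0,-0.006,0,0,1,0,-0.006,0,0,1,0,-0.003,0,0,1,0,0,0,0]'

```text
time: 11.12
eef_pos: [0.5476, 0.0367, 0.0527]
eef_rot: [-3.141, -0.0, -3.134]
wrist_force: [-0.1, 0.2, 0.4]
grip_width: -0.003
grip_force: 0.0
```

```bash
python3 look.py w6;python3 - <<'E'
import cv2,numpy as np
a=np.load("pics/w6_side.npy")[140:265,220:330]; b=np.load("pics/w6.npy")
cv2.imwrite("pics/c6.png",np.hstack([cv2.resize(a,(264,300)),cv2.resize(b,(400,300))])[:,:,::-1])
E
```

```text
11.125 [0.5476 0.0367 0.0527] [-0.1  0.2  0.4]
scene (array([550.1, -68.3]), 124.8, 25.0, 84.47)
side (array([546.1, -54.9]), 159.7, 33.1, 84.31)
```

View pics/c6.png

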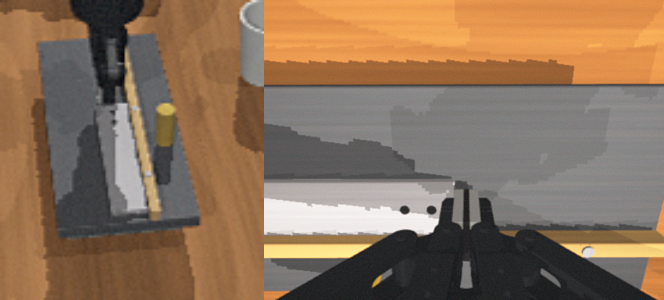

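The blank is sliding straight along the fence; the near corner of its +y end is at about (453,180) in the composite, hidden partly by the fingers.

Run:
```python
from h import *
c=optics.camera_model("wrist")
im=np.load("pics/w6.npy"); b,_=masks(im,(0,200,300,300)); 
print(np.round(ray(c,[(189*1.28,181*1.28)],.056)*1000,1))
# front edge line of blank, and row profiles at the end
g=cv2.cvtColor(im,cv2.COLOR_RGB2GRAY); print(g[233:246:3,225:256].tolist())
```

```text
[[530.6  30.7  56. ]]
[[145, 140, 147, 147, 143, 142, 143, 143, 142, 140, 141, 144, 144, 146, 143, 142, 152, 175, 177, 116, 76, 76, 63, 71, 70, 64, 68, 70, 69, 75, 81], [148, 153, 146, 150, 149, 149, 148, 146, 145, 148, 151, 152, 146, 147, 148, 150, 167, 207, 190, 110, 70, 73, 69, 68, 70, 70, 67, 72, 75, 65, 71], [150, 144, 148, 150, 147, 150, 150, 148, 148, 151, 149, 144, 145, 149, 147, 152, 146, 135, 111, 83, 72, 70, 74, 70, 71, 66, 67, 66, 67, 69, 68], [142, 151, 148, 145, 151, 149, 143, 150, 148, 159, 153, 153, 149, 149, 149, 150, 147, 144, 117, 96, 103, 102, 101, 103, 102, 106, 108, 108, 105, 108, 80], [153, 153, 152, 152, 149, 151, 149, 157, 183, 196, 196, 191, 162, 150, 152, 155, 156, 146, 127, 123, 126, 128, 130, 135, 132, 128, 130, 130, 127, 127, 93]]
```

step_arm --plan '[1,0,-0.005,0,0,1,0,-0.006,0,0,1,0,-0.006,0,0,1,0,-0.006,0,0,1,0,-0.006,0,0,1,0,-0.006,0,0,1,0,-0.005,0,0,1,0,-0.003,0,0,1,0,0,0,0]'

```text
time: 12.4
eef_pos: [0.5481, -0.0062, 0.0529]
eef_rot: [-3.141, 0.0, -3.134]
wrist_force: [-0.4, 0.1, 0.1]
grip_width: 0.001
grip_force: 0.0
```

step_arm --plan '[1,0,0.004,0,0,1,0,0.01,0,0,1,0,0.03,-0.03,0,1,0,0.03,-0.02,0,1,0.02,0,0,0,1,0,0,0,0]'

```text
time: 13.15
eef_pos: [0.5267, 0.0688, 0.103]
eef_rot: [3.142, -0.0, -3.132]
wrist_force: [0.6, -0.2, -0.5]
grip_width: 0.004
grip_force: 0.0
```

```bash
python3 look.py w7
```

```text
13.15 [0.5267 0.0688 0.103 ] [ 0.6 -0.2 -0.5]
scene (array([545.5, -92.8]), 160.0, 36.6, 94.9)
side (array([540.6, -92.6]), 151.2, 32.8, 83.03)
```

View pics/w7.png

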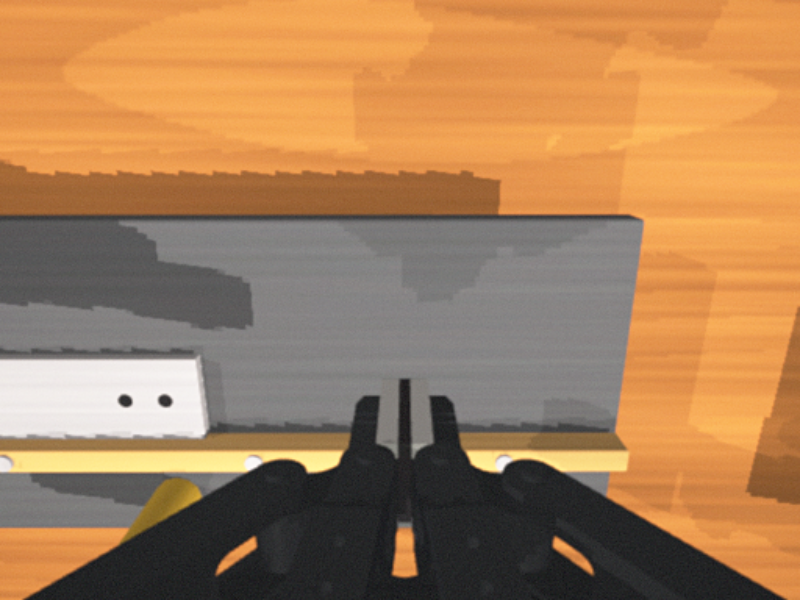

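The blank's +y end is at (196,354)-(207,436), still flush and parallel. The ledge's +y end is at (642,218)-(614,430).

Run:
```python
from h import *
c=optics.camera_model("wrist"); k=.64
print(np.round(ray(c,np.array([(196,354),(207,436)])*k,.056)*1000,1),np.round(ray(c,np.array([(642,218),(614,432)])*k,.05)*1000,1))
# vice-end check from scene/side: ledge -y end vs blank -y end
for n,px in(("scene",None),("side",None)):
    im=np.load(f"pics/w7_{n}.npy"); cc=optics.camera_model(n); P=proj(cc,[(.55,-.16,.056)])[0].astype(int)
    a=im[P[1]-35:P[1]+35,P[0]-45:P[0]+45]; cv2.imwrite(f"pics/e_{n}.png",cv2.resize(a[:,:,::-1],None,fx=4,fy=4)); print(n,P)
cv2.imwrite("pics/e.png",np.hstack([cv2.imread(f"pics/e_{n}.png") for n in("scene","side")]))
```

```text
[[530.8 -11.9  56. ]
 [567.4 -11.5  56. ]] [[477.4 156.8  50. ]
 [567.8 158.3  50. ]]
scene [201 202]
side [274 235]
```

View pics/e.png

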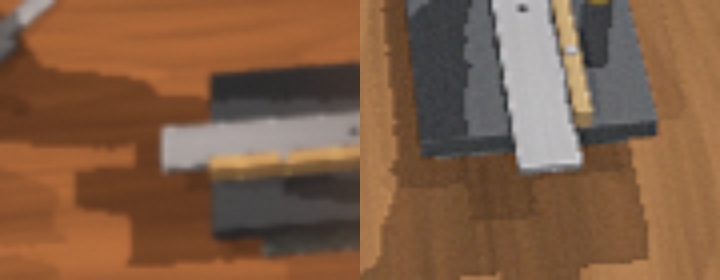

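The blank now sticks out past the vice end by about 29 mm (scene crop columns 162 to 211), so it needs about 5.5 mm more.

step_arm --plan '[1,-0.02,-0.025,0,0,1,0,-0.025,0.02,0,1,0,0,0.02,0,1,0,0,0.01,0,1,0,-0.01,0,0,1,0,-0.008,0,0,1,0,-0.004,0,0,1,0,-0.003,0,0,1,0,0,0,0]'

```text
time: 14.42
eef_pos: [0.5481, -0.0071, 0.053]
eef_rot: [-3.142, 0.0, -3.134]
wrist_force: [0.4, -1.1, -0.5]
grip_width: 0.004
grip_force: 0.0
```

step_arm --plan '[1,0,-0.002,0,0,1,0,-0.002,0,0,1,0,-0.001,0,0,1,0,0,0,0,1,0,0.004,0,0,1,0,0.01,0,0,1,0,0.03,-0.03,0,1,0,0.03,-0.02,0,1,0.02,0,0,0,1,0,0,0,0]'

```text
time: 15.68
eef_pos: [0.5268, 0.0627, 0.1029]
eef_rot: [-3.142, -0.0, -3.132]
wrist_force: [0.1, -0.1, -0.7]
grip_width: 0.001
grip_force: 0.0
```

```bash
python3 look.py w8
python3 - <<'E'
from h import *
c=optics.camera_model("wrist")
im=np.load("pics/w8.npy"); b,_=masks(im,(0,222,150,285)); b&=cv2.cvtColor(im,cv2.COLOR_RGB2HSV)[:,:,2]>170
q=biggest(b); P=ray(c,q,.056)*1000
print("blank +y end",P[:,1].max(),"x range near end",P[P[:,1]>P[:,1].max()-3][:,0].min(),P[:,0].max(), "front edge near/far",P[P[:,1]>-40][:,0].min(),P[P[:,1]<-60][:,0].min())
# same detector on the former picture for the shift
im=np.load("pics/w7.npy"); b,_=masks(im,(0,222,150,285)); b&=cv2.cvtColor(im,cv2.COLOR_RGB2HSV)[:,:,2]>170
print("before",(ray(c,biggest(b),.056)*1000)[:,1].max())
E
```

```text
15.675 [0.5268 0.0627 0.1029] [ 0.1 -0.1 -0.7]
scene (array([545.3, -99.4]), 162.4, 36.9, 95.64)
side (array([541.7, -94.6]), 147.5, 30.2, 83.03)
blank +y end -16.082098173731545 x range near end 531.7600602927937 568.8110745910706 front edge near/far 531.7600602927937 533.4490795198514
before -16.734458743352583
```

View pics/w8.png

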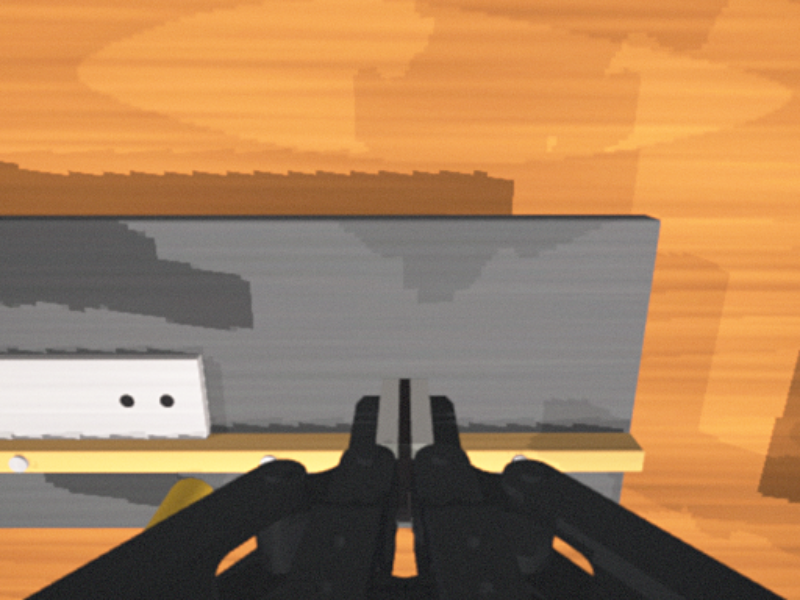

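The blank lies flush along the fence, with its +y end at about (205,395). It sticks out about 34–35 mm, nothing else has moved, and the arm is clear.

```bash
python3 -c "
from bench import order; print(order.sign_off())"
```

```text
the job is handed in; nothing more can be done
None
```

I pushed the blank flush against the fence and along it until about 34–35 mm, measured from the camera images, sticks out past the vice end, lying flat and straight, and handed the job in; the result of the judging was not shown.

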